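Load the ring carrier through the flap of the curing cabinet

TASK

Pick up the ring carrier, set it flat in the open channel in front of the curing cabinet with its block end towards the flap, then push it by its post through the sprung flap until it is fully home. Press it firmly against the cushioned stop hidden inside, with about 10 N and never more than 20 N; then let go so that the flap is shut behind the block and the carrier stays home. Leave the other tools on the bench where they are.

Things in the scene. Friction and masses are not known exactly. Their poses are not given: they have to be found in the camera images.
- cabinet: Curing cabinet, white and grey, fixed, 150 mm wide (y). Origin at bench level right under the closed flap, midway across; +x is the push direction (into the cabinet), z up. Behind the flap, x 0 to 50 is under a hood 85 high, then comes the main housing, x 50 to 190, 134 high, with a knob up to 146.
- channel (a point): Middle of the open straight loading channel in front of the flap, on its floor: 102.5 mm in front of the flap (cabinet x = -102.5), 8 above the bench; axes as the cabinet. The channel runs from cabinet x = -205 to the flap, 52 wide between two aluminium lips that rise 10 above its floor, and goes on behind the flap at the same floor height and width.
- flap (a joint): Steel flap in the doorway at cabinet x = 0: 50 mm wide, 48 high, hinged along its top edge 70 above the bench; its lower edge hangs 14 above the channel floor, so the carrier's tongue lies free beneath it. 0 = shut, grows in rad as it swings inward and up (0.95 on top of the block); a spring shuts it. It rides on the block and drops shut once the block is some 40 inside. Pushing the block through takes about 2 to 6 N.
- pad (a joint): Rubber pad of the stop inside the cabinet, hidden: how far it is squeezed, in m (0 free, 0.006 at most), 5 N per mm: 10 N is 2 mm, 20 N is 4 mm. It springs back when let go. The stop is adjusted between jobs and its place is not told: the free pad's face stands somewhere from 118 to 134 mm behind the flap (cabinet x) and must be found by feel.
- carrier_center (a point): Centre of the ring carrier's block, 17 mm above its underside. One loose rigid piece, 0.26 to 0.46 kg: a grey block 72 long (x) x 46 wide (y) x 34 high, three thin brass rings on top; behind it (-x) a flat aluminium tongue, 30 wide, 8 high, with an upright post at its end. +x points to the nose (block end, goes in first), z up. Grasp the block across its 46 width.
- carrier_nose (a point): Centre of the carrier's front (nose) face, 36 mm ahead of the block's centre, 17 above the underside; axes as the carrier.
- carrier_post (a point): Centre of the carrier's aluminium post: 12 mm thick (x) x 30 wide (y) x 44 high from the carrier's underside; 128 behind the block's centre, 22 above the underside. Push on its rear face, 6 behind this point. With the carrier home the post still stands outside, 30 to 46 in front of the flap.
- bench_block: Bystander, not to be disturbed: square steel bench block, 70 x 70 x 20; origin at its underside.
- jar: Bystander, not to be disturbed: squat closed glass jar with a black cap, 52 across, 60 high; origin at its underside.
- file_long: Bystander, not to be disturbed: hand file with a wooden handle, 235 long, 22 high, lying along its x; origin at its underside.
- file_short: Bystander, not to be disturbed: hand file with a wooden handle, 195 long, 22 high, lying along its x; origin at its underside.
- mandrel: Bystander, not to be disturbed: tapered steel ring mandrel, 320 long, 25 high, lying along its x; origin at its underside.
- bending_block: Bystander, not to be disturbed: dark steel ring-bending block on a 90 x 70 foot, 67 high; origin at its underside.
- saw_frame: Bystander, not to be disturbed: piercing-saw frame with a wooden handle lying flat, 250 x 105, 22 high; frame to +x and +y of its origin; origin at its underside.
There are look-alikes about, which are no part of the job. Of the things that look like the part that bears carrier_center, the smaller one is meant.

How it is judged:
By the outcome, as a careful person would: the job done as asked, in the order asked, and still so for the second after the job is handed in, with the robot touching nothing.
It also fails if it takes over 58 s, if anything falls off the work surface, if the arm or the gripper's body presses on something with over 40 N, if the wrist force passes 120 N, or if a joint passes its speed limit or range.

ROBOT

A 6-joint arm with a two-finger parallel gripper is mounted at the origin on the work surface. World frame = base frame: x ahead of the robot, y to its left, z up, the work surface at z = 0. Lengths are in m, angles in rad, forces in N, time in s.
With the tool pointing down it reaches from about 0.375 to 0.75 m from the base axis. Payload 9 kg.
Tool frame: the origin (TCP) lies on the centre line of the jaws, within the pads' length; the fingertips stand 19 mm ahead of it and the grasp point (between the pads) is the TCP; z points along the fingers, y is the line along which they close (so a half turn about z gives the same grasp; the last joint's range is limited). The gripper opens to 85 mm and grips with 20 to 120 N. Pads are 22 mm wide; open, the fingers measure 114 mm over their backs; the gripper's body (76 mm by 85 mm) begins 54 mm behind the grasp point. The pads swing forward as they close: fully open they stand 13 mm farther back than shut.
Start: joints at [-1.415, 0.104, 0.097, 1.564, 0, 1.353], TCP at [0.219, -0.559, 0.25] pointing down, gripper open.
Joint ranges: [-2.99, 2.99], [-0.84, 1.86], [-1.1, 1.16], [-1.84, 2.11], [-1.51, 1.56], [-3.14, 3.14]. Speed limits (rad/s): [2.22, 2.22, 2.57, 3.14, 3.14, 3.14].

INTERFACE

Orientations are given as a unit quaternion [w, x, y, z].
In Python, from bench import state, read_camera, camera_params, sign_off, find_in, silhouettes, pinpoint gives the robot as it stands.
- The arm moves only by the tool servo_tool, never from a script. Its argument "series" is a list of rows, each a list of 2 entries, a list of its own where there are three numbers: the shift along the tool's x, y, z in cm, then the turn about the tool's z in rad. A call has 1 to 20 rows; each row shifts and turns the commanded pose from where the row before left it, along the tool's axes as they then stand; what a row does not reach is not made up. A row lasts 1/8 s, in which the tool goes at most 62.5 mm and 10.7 degrees, less where a joint would pass 70% of its speed; a pose out of reach is approached as far as the arm can. A call with a gripper value outside its range is refused whole. "gripper" is the gripper's target within -1 to 1 (shut at 1, half-way at 0, fully open at -1), set as the call begins (left out, the last holds). The fingers move at their own pace and stop on an object; "force" is the grip in N (left out, the last holds). Time passes only in rows, so rows that do not move let the fingers close. It gives the time, the measured TCP pose, the force, the opening and the grip force at its end, in the units of the state.
- state(): the state, without advancing time (a new reading comes with each control period).
- read_camera(name): name is "scene" or "top"; returns the picture (480x640x3 uint8, blue, green, red); there is no depth.
- camera_params(name): a dict with "intrinsics" (3x3 intrinsics, pixels), "T" (4x4, takes a point from camera to world coordinates). Camera axes: x right, y down, z forward; pixel columns grow to the right and rows downward; lengths in m; the calibration is good to about 2 mm. A picture is of the moment at which its call begins. camera_params takes no time and is no camera call.
- sign_off(): hands the job in; it is judged then, once.
Trained networks look in the newest picture that a camera, given by its name, has taken for a name from the list of things; names that differ only in an ending like _2 or _b are one class to them, and where a whole thing is asked for, a point or a joint stands for the part that bears it (a point fixed in the world has none). Each returns a list of dicts, best first, with "score" (0 to 1); they miss things now and then, are a little off and sometimes report something else, mostly with a low value. They report only what shows in the picture. A call takes as long as a camera call. They do not tell look-alikes from the thing itself.
- find_in(camera, query): "at" ([column, row] in pixels, amid what is visible of it).
- silhouettes(camera, query): "mask" (480x640 bool, what is visible of it) and "at" ([column, row] in pixels, amid what is visible of it).
- pinpoint(camera, query): "at" ([column, row] in pixels: a listed point, or the origin of a listed thing).
The state is a dict: "t": time; "joint_positions": joint angles; "dq": joint speeds; "tau": joint torques, N m; "position": TCP position; "tcp_rot": TCP orientation; "wrist_force": force on the tool from outside, world axes, zero at the start; "wrist_torque": the same for the moment, N m; "width": finger opening in m; "grip_force": force on a finger pad.
Only numpy, scipy, OpenCV 4.12 (cv2) and the standard library are available. Lean on these libraries where they do the work, as an engineer would, in place of code of your own. Each camera call takes 0.05 s, during which the arm holds its last target. There are 200 camera calls.

## Working session

There is one attempt and no reset: what is moved stays moved. The work goes in short steps, Python scripts to look and compute and a tool call to move; the robot and the scene stay as the last step left them, time stands still between calls to the robot, and variables do not carry over. Pictures are saved under pics/ and viewed, at most 10 in all, crops included, and the job is handed in when it is done.

Besides the shell and the picture viewer there is one more tool, called in YAML: its name, and indented under it one key for each argument. servo_tool: Moves the arm, as the interface text tells. Its arguments: {"type":"object","properties":{"series":{"type":"array","items":{"type":"array"}},"gripper":{"type":"number"},"force":{"type":"number"}},"required":["series"]}

```bash
mkdir -p pics
cat > h.py <<'E'
import numpy as np, cv2
from bench import *
def ray(cam,px):
    p=camera_params(cam);K=np.array(p["intrinsics"]);T=np.array(p["T"])
    d=T[:3,:3]@np.linalg.inv(K)@np.array([px[0],px[1],1.0]);return T[:3,3],d
def onz(cam,px,z):
    o,d=ray(cam,px);return o+d*(z-o[2])/d[2]
def proj(cam,P):
    p=camera_params(cam);K=np.array(p["intrinsics"]);T=np.linalg.inv(np.array(p["T"]))
    c=T[:3,:3]@np.array(P)+T[:3,3];u=K@c;return u[:2]/u[2]
def tri(ca,pa,cb,pb):
    (o1,d1),(o2,d2)=ray(ca,pa),ray(cb,pb);d1=d1/np.linalg.norm(d1);d2=d2/np.linalg.norm(d2)
    s=np.linalg.lstsq(np.c_[d1,-d2],o2-o1,rcond=None)[0];a=o1+s[0]*d1;b=o2+s[1]*d2
    return (a+b)/2,np.linalg.norm(a-b)
E
python3 - <<'E'
from h import *
np.set_printoptions(precision=4,suppress=True)
for c in("top","scene"):
    im=read_camera(c);cv2.imwrite(f"pics/{c}0.png",im)
    print(c,camera_params(c)["T"])
    for q,z in(("cabinet",0),("channel",.008),("carrier_center",.017),("carrier_nose",.017),("carrier_post",.022)):
        for r in pinpoint(c,q)[:4]: print(q,np.round(r["at"],1),round(r["score"],2),onz(c,r["at"],z))
print(state())
E
```

```text
top [[-0.0062 -0.9811  0.1932  0.2053]
 [-0.9999  0.0043 -0.0107 -0.0132]
 [ 0.0096 -0.1933 -0.9811  1.6854]
 [ 0.      0.      0.      1.    ]]
cabinet [275.6 219.6] 0.8 [0.5995 0.0991 0.    ]
channel [307.8 224.5] 0.57 [0.5826 0.0043 0.008 ]
carrier_center [417.3 278.3] 0.7 [ 0.4216 -0.3086  0.017 ]
carrier_center [350.7 301.7] 0.48 [ 0.3558 -0.1169  0.017 ]
carrier_nose [407.4 281.2] 0.72 [ 0.4134 -0.28    0.017 ]
carrier_post [458.8 260.2] 0.97 [ 0.4727 -0.4291  0.022 ]
carrier_post [402.8 328.3] 0.64 [ 0.28   -0.2616  0.022 ]
scene [[-0.1658  0.6053 -0.7785  1.3522]
 [ 0.9861  0.1122 -0.1227  0.0935]
 [ 0.0131 -0.788  -0.6155  0.755 ]
 [ 0.      0.      0.      1.    ]]
cabinet [376.1 302.1] 0.68 [0.5912 0.1066 0.    ]
channel [332.7 288.9] 0.79 [0.5744 0.0039 0.008 ]
carrier_center [215.2 182.6] 0.92 [ 0.1811 -0.4198  0.017 ]
carrier_center [221.5 229.9] 0.58 [ 0.4124 -0.3199  0.017 ]
carrier_nose [237.9 231.3] 0.9 [ 0.4104 -0.2751  0.017 ]
carrier_nose [203.7 179.7] 0.75 [ 0.171  -0.4607  0.017 ]
carrier_post [169.7 239.8] 0.76 [ 0.4841 -0.4335  0.022 ]
carrier_post [255.8 196.3] 0.69 [ 0.2415 -0.2732  0.022 ]
{'t': 0.6, 'joint_positions': array([-1.4147,  0.1041,  0.0973,  1.5639,  0.    ,  1.3531]), 'dq': array([ 0.0007, -0.0009, -0.0001, -0.0008, -0.0004,  0.0004]), 'tau': array([ -0.0026, -55.6475,  50.3568,   0.0004,  -0.0004,   0.    ]), 'position': array([ 0.2191, -0.5586,  0.2503]), 'tcp_rot': array([0.0001, 0.9826, 0.1858, 0.    ]), 'wrist_force': array([0.6602, 0.4158, 0.355 ]), 'wrist_torque': array([-0.0139,  0.0147,  0.0007]), 'grip_force': 0.0, 'width': 0.08521019539450439}
```

View pics/top0.png

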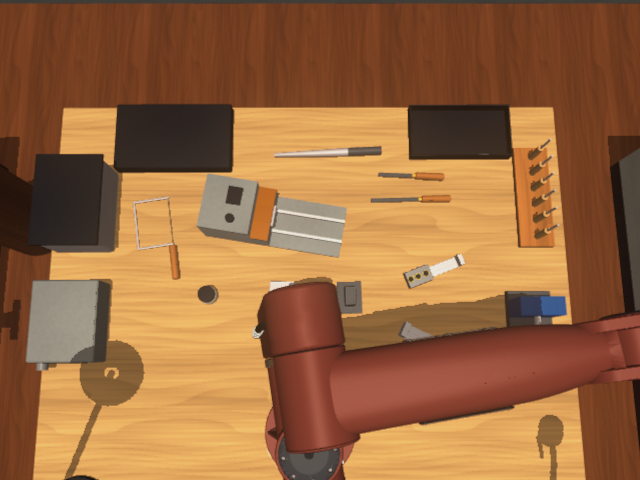

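View pics/scene0.png

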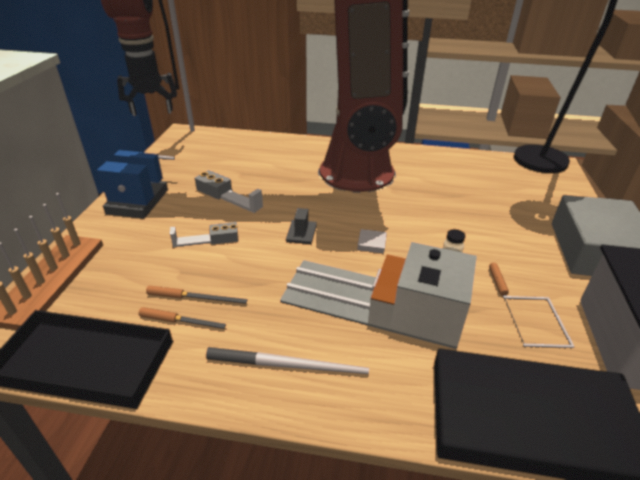

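Candidates: A, top (417,276) / scene (222,234), and B, top (412,330, mostly hidden) / scene (213,183). A's nose-to-post length comes out near the stated 164 mm; B's is near 200 mm, so A looks like the smaller one. I'll check this in a close crop.

Run:
```python
from h import *
np.set_printoptions(precision=4,suppress=True)
a=cv2.imread("pics/scene0.png")[150:330,150:400];b=cv2.imread("pics/top0.png")[160:300,180:480]
a=cv2.resize(a,None,fx=2,fy=2,interpolation=3);b=cv2.resize(b,None,fx=2.6,fy=2.6,interpolation=3)
cv2.imwrite("pics/cropA.png",a);cv2.imwrite("pics/cropB.png",b)
t={}
for c in("top","scene"):
    for q in("carrier_center","carrier_nose","carrier_post","channel","cabinet"):
        t[c,q]=pinpoint(c,q)
    for s in silhouettes(c,"carrier_center")[:3]:
        m=s["mask"];print(c,"mask",s["at"],s["score"],m.sum(),cv2.minAreaRect(np.argwhere(m)[:,::-1].astype(np.float32)))
for q in("carrier_center","carrier_nose","carrier_post","channel","cabinet"):
    for A in t["top",q][:2]:
        for B in t["scene",q][:2]:
            P,e=tri("top",A["at"],"scene",B["at"])
            if e<.03: print(q,P,round(e,4))
```

```text
top mask [409.5, 329.7] 0.82 302 ((413.2977294921875, 334.803955078125), (28.376873016357422, 16.124258041381836), 30.068584442138672)
top mask [431.3, 274.6] 0.73 781 ((434.378662109375, 269.5088806152344), (16.615385055541992, 60.9230842590332), 67.38013458251953)
scene mask [212.2, 234.0] 0.97 914 ((203.58950805664062, 233.93191528320312), (19.399646759033203, 67.30616760253906), 86.42366790771484)
scene mask [227.7, 189.6] 0.91 1268 ((229.2892303466797, 190.7003631591797), (71.92877960205078, 24.089637756347656), 19.885164260864258)
carrier_center [ 0.4218 -0.3114  0.0244] 0.0083
carrier_nose [ 0.4125 -0.2771  0.0186] 0.0053
carrier_post [ 0.4752 -0.4347  0.0145] 0.0076
carrier_post [ 0.2792 -0.2593  0.0469] 0.0028
channel [0.5811 0.0045 0.0144] 0.0004
cabinet [0.598  0.1026 0.0063] 0.0078
```

View pics/cropA.png

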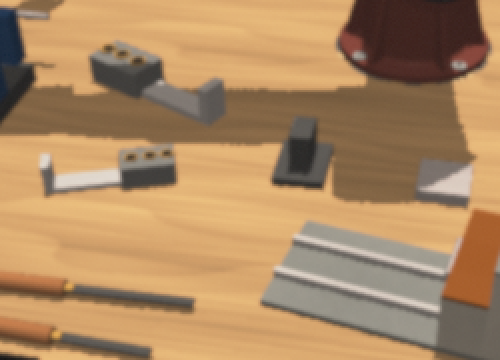

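View pics/cropB.png

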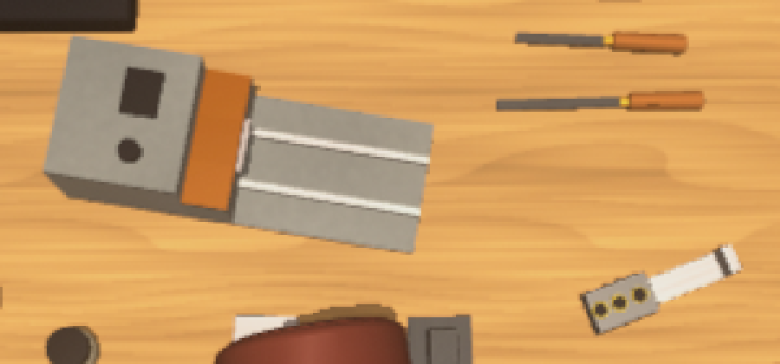

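The crops show A, block at top (419,276), clearly smaller than B even though it is nearer the scene camera. A is the one. The lips run from about top (276,214) to (345,230).

Run:
```python
from h import *
np.set_printoptions(precision=4,suppress=True)
im=cv2.imread("pics/top0.png")
f=lambda x,y:(180+x/2.6,160+y/2.6)
# lips: sub-pixel bright ridge per column
g=im.astype(float).min(2)
for (x0,y0,x1,y1) in((256,132,428,160),(246,184,416,211)):
    p0,p1=np.array(f(x0,y0)),np.array(f(x1,y1));pts=[]
    for c in np.arange(np.ceil(p0[0])+3,p1[0]-3):
        yc=p0[1]+(p1[1]-p0[1])*(c-p0[0])/(p1[0]-p0[0]);r=np.arange(int(yc)-3,int(yc)+5)
        w=np.clip(g[r,int(c)]-170,0,None)
        if w.sum()>0: pts.append((c,(w*r).sum()/w.sum()))
    W=np.array([onz("top",p,.018)[:2] for p in pts])
    vx,vy,a,b=cv2.fitLine(W.astype(np.float32),cv2.DIST_HUBER,0,.001,.001).ravel()
    print("lip",len(pts),np.array([a,b]),np.degrees(np.arctan2(vy,vx))%180, "y=0 x:",a-b*vx/vy)
    print("ends",onz("top",p0,.018),onz("top",p1,.018))
C=[onz("top",f(*p),.034)[:2] for p in((582,292),(645,272),(660,312),(597,334))]
print("block corners",C,np.mean(C,0))
for i in range(4): 
    d=C[(i+1)%4]-C[i];print(np.linalg.norm(d),np.degrees(np.arctan2(d[1],d[0])))
# block center in scene
P=np.mean(C,0);print(proj("scene",[*P,.034]))
print("flap sill/channel end", onz("top",f(423,185),.008))
print("post top",onz("top",f(725,261),.044))
```

```text
lip 60 [ 0.6065 -0.0066] 80.29068 y=0 x: 0.60762614
ends [0.6217 0.0897 0.018 ] [ 0.5887 -0.1029  0.018 ]
lip 59 [ 0.5444 -0.0136] 80.30069 y=0 x: 0.5467485
ends [0.5621 0.1004 0.018 ] [ 0.5306 -0.0887  0.018 ]
block corners [array([ 0.4367, -0.268 ]), array([ 0.4584, -0.3378]), array([ 0.4143, -0.3523]), array([ 0.3907, -0.2828])] [ 0.425  -0.3102]
0.07308566956504248 -72.70447593739024
0.046426779949835704 -161.772582442343
0.07346997995474451 108.79242056996993
0.04834150160745474 17.76469301365937
[222.6982 227.8999]
flap sill/channel end [ 0.5623 -0.0974  0.008 ]
post top [ 0.4686 -0.4237  0.044 ]
```

servo_tool:
  series:
    - [[3.53,-1.96,0],0]
    - [[3.53,-1.96,0],0]
    - [[3.53,-1.96,0],0]
    - [[3.53,-1.96,0],0]
    - [[3.53,-1.96,0],0]
    - [[3.53,-1.96,0],0]
    - [[3.53,-1.96,0],0]
    - [[3.53,-1.96,0],0]
    - [[0,0,0],-0.172]
    - [[0,0,0],-0.172]
    - [[0,0,0],-0.172]
    - [[0,0,0],-0.172]
    - [[0,0,0],-0.172]
    - [[0,0,0],-0.172]
    - [[0,0,0],-0.172]
    - [[0,0,0],-0.172]
    - [[0,0,0],-0.172]
    - [[0,0,0],0]
  gripper: -1
  force: 40

```text
t: 3.45
position: [0.4247, -0.3095, 0.2504]
tcp_rot: [0.0, 0.573, 0.819, -0.0]
wrist_force: [0.2, 0.2, 0.2]
width: 0.0857
grip_force: 0.0
```

Run:
```python
from h import *
np.set_printoptions(precision=4,suppress=True)
s=state();print(s["t"],s["position"],s["tcp_rot"],s["joint_positions"])
w,x,y,z=s["tcp_rot"];print("yaw",2*np.degrees(np.arctan2(y,x)))
im=read_camera("scene");cv2.imwrite("pics/s1.png",cv2.resize(im[90:290,110:360],None,fx=3,fy=3,interpolation=3))
print("post from scene",onz("scene",(172.7,228.5),.044))
```

```text
3.45 [ 0.4247 -0.3095  0.2504] [ 0.0001  0.5732  0.8194 -0.0001] [-0.8789 -0.1234 -0.1288  1.5652 -0.0001  0.3421]
yaw 110.04623220498338
post from scene [ 0.4639 -0.4299  0.044 ]
```

View pics/s1.png

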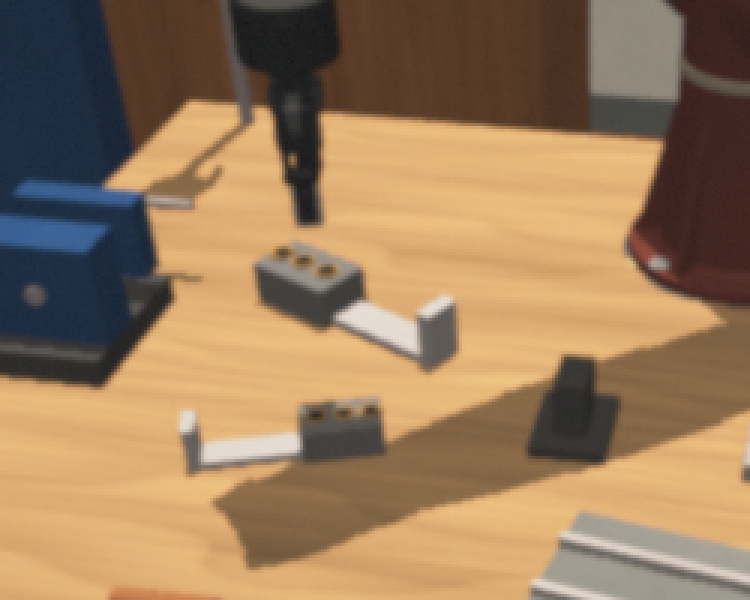

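The gripper is above block A: gripper at crop (308,220), A's block at (340,430). Next I descend and grip.

servo_tool:
  series:
    - [[0,0,4],0]
    - [[0,0,4],0]
    - [[0,0,4],0]
    - [[0,0,4],0]
    - [[0,0,3],0]
    - [[0,0,2],0]
    - [[0,0,1],0]
    - [[0,0,0],0]
    - [[0,0,0],0]

```text
t: 4.62
position: [0.4252, -0.3101, 0.0314]
tcp_rot: [0.001, 0.573, 0.819, -0.0]
wrist_force: [0.1, 0.7, -0.7]
width: 0.0856
grip_force: 0.0
```

servo_tool:
  series:
    - [[0,0,0],0]
    - [[0,0,0],0]
    - [[0,0,0],0]
    - [[0,0,0],0]
    - [[0,0,0],0]
    - [[0,0,0],0]
    - [[0,0,0],0]
    - [[0,0,0],0]
  gripper: 1
  force: 50

```text
t: 5.62
position: [0.425, -0.3099, 0.031]
tcp_rot: [0.001, 0.573, 0.82, -0.0]
wrist_force: [-0.8, 0.2, 4.3]
width: 0.0449
grip_force: 53.3
```

servo_tool:
  series:
    - [[0,0,-2],0]
    - [[0,0,-4],0]
    - [[0,0,-4],0]
    - [[0,0,-3],0]
    - [[2.82,2.73,0],0]
    - [[2.82,2.73,0],0]
    - [[2.82,2.73,0],0]
    - [[2.82,2.73,0],0]
    - [[2.82,2.73,0],0]
    - [[2.82,2.73,0],0]
    - [[2.82,2.73,0],0]
    - [[2.82,2.73,0],0]
    - [[2.82,2.73,0],0]
    - [[2.82,2.73,0],0]
    - [[0,0,0],0.13]
    - [[0,0,0],0.13]
    - [[0,0,0],0.13]
    - [[0,0,0],0.13]
    - [[0,0,0],0]
    - [[0,0,0],0]

```text
t: 8.12
position: [0.5839, 0.0492, 0.1598]
tcp_rot: [-0.0, 0.763, 0.646, -0.0]
wrist_force: [0.5, -0.4, -2.6]
width: 0.0451
grip_force: 52.6
```

Run:
```python
from h import *
np.set_printoptions(precision=4,suppress=True)
s=state();print(s["t"],s["position"],s["wrist_force"],s["wrist_torque"],s["width"],s["joint_positions"])
w,x,y,z=s["tcp_rot"];print("yaw",2*np.degrees(np.arctan2(y,x)))
im=read_camera("scene");cv2.imwrite("pics/s2.png",cv2.resize(im[170:340,240:490],None,fx=3,fy=3,interpolation=3))
for c in("top","scene"):
  if c=="top": read_camera(c)
  for q in("channel","carrier_post","carrier_nose"):
    for r in pinpoint(c,q)[:2]: print(c,q,r["at"],round(r["score"],2),onz(c,r["at"],{"channel":.008,"carrier_post":.152,"carrier_nose":.147}[q]))
```

```text
8.125 [0.5839 0.0492 0.1598] [ 0.5042 -0.3923 -2.561 ] [-0.0279 -0.0305 -0.0417] 0.04512507319359199 [-0.139   0.0643 -0.1085  1.3986 -0.      1.5981]
yaw 80.47384705766703
top channel [305.3, 222.5] 0.81 [0.5886 0.0116 0.008 ]
top carrier_post [403.1, 330.0] 0.93 [ 0.2698 -0.2428  0.152 ]
top carrier_post [336.1, 219.0] 0.84 [ 0.565 -0.073  0.152]
top carrier_nose [475.5, 361.9] 0.56 [ 0.1879 -0.4271  0.147 ]
scene channel [334.4, 289.4] 0.59 [0.5754 0.008  0.008 ]
scene carrier_post [257.2, 198.9] 0.74 [ 0.4491 -0.2017  0.152 ]
scene carrier_post [293.4, 233.2] 0.71 [ 0.5674 -0.0877  0.152 ]
scene carrier_nose [372.1, 252.8] 0.82 [0.5974 0.0857 0.147 ]
```

View pics/s2.png

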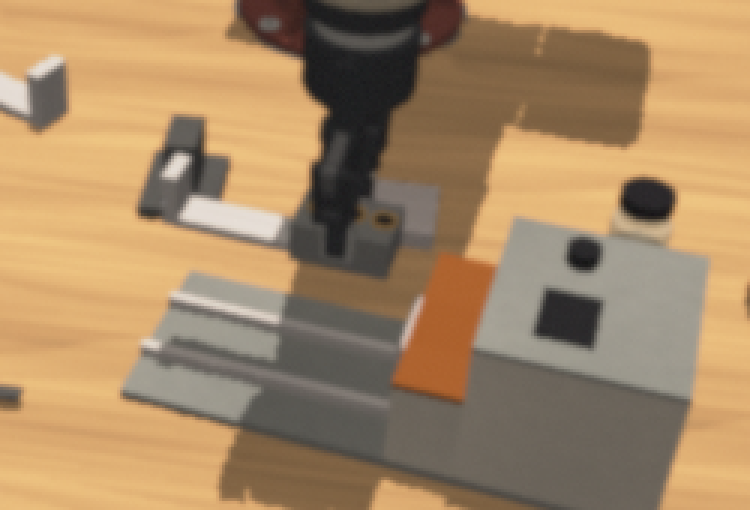

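The carrier hangs level over the channel, with its post at crop (172,185) and its nose towards the flap. I'll check the lip midline in the scene camera before lowering.

Run:
```python
from h import *
np.set_printoptions(precision=4,suppress=True)
f=lambda x,y:(240+x/3,170+y/3)
for a,b in(((175,298),(400,347)),((145,347),(388,404))):
    A,B=onz("scene",f(*a),.018),onz("scene",f(*b),.018);d=B-A
    print(A,B,np.degrees(np.arctan2(d[1],d[0])),"x@y=.049",A[0]+(.049-A[1])*d[0]/d[1])
# block corner check: near-bottom corners seen in scene vs predicted
R=np.array([[np.cos(1.4045),-np.sin(1.4045)],[np.sin(1.4045),np.cos(1.4045)]])
for l in((36,-23,-31),(-36,-23,-31),(36,-23,3),(36,23,3),(-122,-15,13),(-122,15,13)):
    P=np.array([.5839,.0492,.1598])+np.r_[R@np.array(l[:2])/1e3,l[2]/1e3];u=proj("scene",P);print(l,(u-[240,170])*3)
```

```text
[ 0.5325 -0.086   0.018 ] [0.5573 0.0962 0.018 ] 82.27162845853577 x@y=.049 0.5508676653751079
[ 0.5925 -0.0972  0.018 ] [0.62   0.0921 0.018 ] 81.74812693635025 x@y=.049 0.6137516231651297
(36, -23, -31) [385.4627 281.5123]
(-36, -23, -31) [286.3887 258.8356]
(36, -23, 3) [389.3868 243.4151]
(36, 23, 3) [405.4529 204.6447]
(-122, -15, 13) [175.8153 177.5011]
(-122, 15, 13) [190.7796 154.3778]
```

servo_tool:
  series:
    - [[0,0.12,2],0]
    - [[0,0,4],0]
    - [[0,0,3],0]
    - [[0,0,1.5],0]
    - [[0,0,0.5],0]
    - [[0,0,0.3],0]
    - [[0,0,0.2],0]
    - [[0,0,0],0]

```text
t: 9.52
position: [0.5849, 0.0491, 0.0459]
tcp_rot: [-0.0, 0.764, 0.645, -0.0]
wrist_force: [-5.3, 1.7, -3.3]
width: 0.0451
grip_force: 52.6
```

servo_tool:
  series:
    - [[0,-0.1,0],0]
    - [[0,-0.1,0],0]
    - [[0,0,0],0]

```text
t: 9.9
position: [0.584, 0.0492, 0.0459]
tcp_rot: [0.001, 0.764, 0.645, 0.0]
wrist_force: [-0.6, 1.0, -3.8]
width: 0.0448
grip_force: 52.6
```

servo_tool:
  series:
    - [[0,-0.1,0],0]
    - [[0,0,0.2],0]
    - [[0,0,0.2],0]
    - [[0,0,0.2],0]
    - [[0,0,0],0]

```text
t: 10.52
position: [0.5824, 0.0494, 0.0392]
tcp_rot: [0.0, 0.764, 0.645, -0.0]
wrist_force: [-0.0, 0.3, -3.9]
width: 0.0449
grip_force: 52.7
```

servo_tool:
  series:
    - [[0,0,0.05],0]
    - [[0,0,0.05],0]
    - [[0,0,0],0]

```text
t: 10.9
position: [0.5824, 0.0494, 0.039]
tcp_rot: [0.0, 0.764, 0.645, -0.0]
wrist_force: [-4.8, -0.1, 5.7]
width: 0.0453
grip_force: 53.8
```

servo_tool:
  series:
    - [[0,0,-0.05],0]
    - [[0,0,0],0]
    - [[0,0,0],0]
    - [[0,0,0],0]
    - [[0,0,0],0]
  gripper: -1

```text
t: 11.52
position: [0.5824, 0.0495, 0.0387]
tcp_rot: [0.0, 0.764, 0.645, -0.0]
wrist_force: [0.2, 0.4, -0.0]
width: 0.0854
grip_force: 0.0
```

servo_tool:
  series:
    - [[0,0,-2],0]
    - [[0,0,-4],0]
    - [[0,0,-3],0]
    - [[-3,0,0],0]
    - [[-5,0,0],0]
    - [[-5,0,0],0]
    - [[-5,0,0],0]
    - [[-2,0,0],0]
    - [[0,0,0],0]
  gripper: 1

```text
t: 12.65
position: [0.5489, -0.1487, 0.1298]
tcp_rot: [0.0, 0.765, 0.644, 0.0]
wrist_force: [-0.3, 1.0, -0.5]
width: -0.0003
grip_force: 0.0
```

Run:
```python
from h import *
np.set_printoptions(precision=4,suppress=True)
s=state();print(s["t"],s["position"],s["wrist_force"],s["width"],s["joint_positions"])
w,x,y,z=s["tcp_rot"];print("yaw",2*np.degrees(np.arctan2(y,x)))
im=read_camera("scene");cv2.imwrite("pics/s3.png",cv2.resize(im[170:340,240:490],None,fx=3,fy=3,interpolation=3))
for q,h in(("carrier_post",.030),("carrier_nose",.025),("carrier_center",.025)):
    for r in pinpoint("scene",q)[:2]: print(q,r["at"],round(r["score"],2),onz("scene",r["at"],h))
```

```text
12.65 [ 0.5489 -0.1487  0.1298] [-0.3046  1.011  -0.5072] -0.0003391310008988484 [-0.4946  0.0201 -0.2087  1.341   0.0001  1.2472]
yaw 80.20298078296479
carrier_post [255.4, 198.1] 0.85 [ 0.2632 -0.2676  0.03  ]
carrier_post [297.9, 273.1] 0.75 [ 0.5592 -0.0814  0.03  ]
carrier_nose [198.9, 177.7] 0.72 [ 0.1751 -0.4736  0.025 ]
carrier_nose [364.9, 289.0] 0.63 [0.5793 0.0781 0.025 ]
carrier_center [354.6, 289.2] 0.68 [0.5842 0.0551 0.025 ]
carrier_center [216.4, 185.1] 0.56 [ 0.2072 -0.4057  0.025 ]
```

View pics/s3.png

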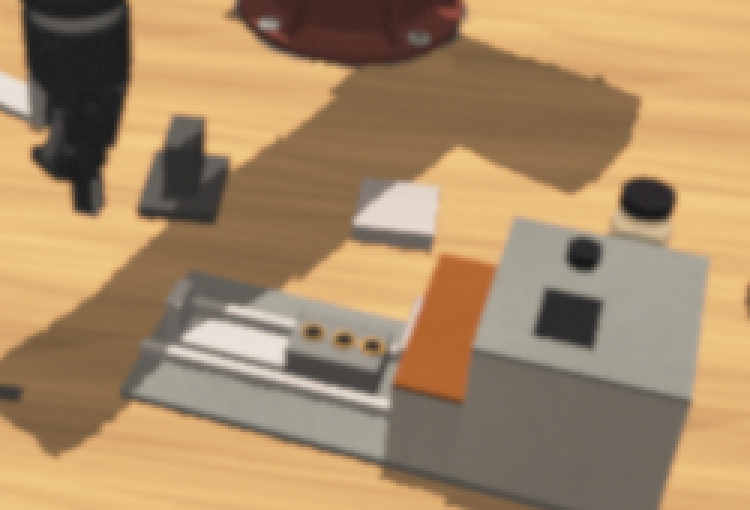

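The carrier sits flat in the channel, nose at the flap (crop (385,360)) and post at (178,310). Now I lower behind the post and push.

servo_tool:
  series:
    - [[0,0,3],0]
    - [[0,0,3],0]
    - [[0,0,2],0]
    - [[0,0,1.4],0]
    - [[2,0,0],0]
    - [[2,0,0],0]
    - [[1,0,0],0]
    - [[0.5,0,0],0]
    - [[0.5,0,0],0]
    - [[0.5,0,0],0]
    - [[0,0,0],0]

```text
t: 14.22
position: [0.5598, -0.0835, 0.0349]
tcp_rot: [0.0, 0.764, 0.645, 0.0]
wrist_force: [0.5, -1.3, 1.6]
width: -0.0002
grip_force: 0.5
```

servo_tool:
  series:
    - [[0.7,0,0],0]
    - [[0.7,0,0],0]
    - [[0.7,0,0],0]
    - [[0.7,0,0],0]
    - [[0.7,0,0],0]
    - [[0.7,0,0],0]

```text
t: 14.98
position: [0.5667, -0.0424, 0.0348]
tcp_rot: [0.0, 0.764, 0.645, -0.001]
wrist_force: [-1.5, -8.1, 3.5]
width: -0.0
grip_force: 3.9
```

servo_tool:
  series:
    - [[0.7,0,0],0]
    - [[0.7,0,0],0]
    - [[0.7,0,0],0]
    - [[0.7,0,0],0]

```text
t: 15.48
position: [0.5714, -0.0147, 0.0348]
tcp_rot: [0.0, 0.764, 0.645, -0.001]
wrist_force: [-0.5, -7.3, 3.0]
width: -0.0003
grip_force: 3.5
```

servo_tool:
  series:
    - [[0.6,0,0],0]
    - [[0.6,0,0],0]
    - [[0.6,0,0],0]
    - [[0.6,0,0],0]
    - [[0.6,0,0],0]
    - [[0.4,0,0],0]
    - [[0.4,0,0],0]

```text
t: 16.35
position: [0.5777, 0.0227, 0.0348]
tcp_rot: [0.0, 0.764, 0.645, -0.001]
wrist_force: [-1.3, -7.3, 4.4]
width: 0.0001
grip_force: 3.6
```

servo_tool:
  series:
    - [[0.25,0,0],0]
    - [[0.25,0,0],0]
    - [[0.25,0,0],0]
    - [[0.25,0,0],0]
    - [[0,0,0],0]

```text
t: 16.98
position: [0.5794, 0.0327, 0.0348]
tcp_rot: [0.0, 0.764, 0.645, -0.0]
wrist_force: [-0.2, -5.2, 3.6]
width: 0.0001
grip_force: 2.8
```

servo_tool:
  series:
    - [[0.1,0,0],0]
    - [[0.1,0,0],0]
    - [[0.1,0,0],0]
    - [[0,0,0],0]

```text
t: 17.48
position: [0.5799, 0.0354, 0.0348]
tcp_rot: [0.0, 0.764, 0.645, -0.001]
wrist_force: [-1.0, -6.1, 3.0]
width: 0.0003
grip_force: 3.3
```

servo_tool:
  series:
    - [[0.1,0,0],0]
    - [[0.1,0,0],0]
    - [[0.1,0,0],0]
    - [[0,0,0],0]

```text
t: 17.98
position: [0.5805, 0.0389, 0.0347]
tcp_rot: [-0.0, 0.764, 0.645, 0.0]
wrist_force: [-0.6, -3.2, 2.6]
width: -0.0001
grip_force: 1.4
```

servo_tool:
  series:
    - [[0.1,0,0],0]
    - [[0.1,0,0],0]
    - [[0.1,0,0],0]
    - [[0,0,0],0]

```text
t: 18.48
position: [0.581, 0.0418, 0.0347]
tcp_rot: [-0.0, 0.764, 0.645, 0.0]
wrist_force: [0.7, -2.5, 2.3]
width: 0.0003
grip_force: 1.2
```

servo_tool:
  series:
    - [[0.1,0,0],0]
    - [[0.1,0,0],0]
    - [[0,0,0],0]

```text
t: 18.85
position: [0.5813, 0.0434, 0.0347]
tcp_rot: [0.0, 0.764, 0.645, -0.0]
wrist_force: [-0.4, -3.7, 1.8]
width: -0.0003
grip_force: 2.4
```

servo_tool:
  series:
    - [[0.1,0,0],0]
    - [[0,0,0],0]

```text
t: 19.1
position: [0.5814, 0.044, 0.0347]
tcp_rot: [0.0, 0.764, 0.645, -0.001]
wrist_force: [-0.6, -7.5, 1.4]
width: -0.0002
grip_force: 3.6
```

servo_tool:
  series:
    - [[0.1,0,0],0]
    - [[0,0,0],0]

```text
t: 19.35
position: [0.5816, 0.0445, 0.0347]
tcp_rot: [0.001, 0.765, 0.645, -0.001]
wrist_force: [-2.1, -8.7, 1.8]
width: -0.0
grip_force: 4.9
```

servo_tool:
  series:
    - [[0.1,0,0],0]
    - [[0,0,0],0]
    - [[0,0,0],0]

```text
t: 19.73
position: [0.5817, 0.045, 0.0347]
tcp_rot: [0.001, 0.765, 0.644, -0.001]
wrist_force: [-3.3, -12.4, 1.9]
width: -0.0
grip_force: 6.1
```

servo_tool:
  series:
    - [[0.05,0,0],0]
    - [[0,0,0],0]
    - [[0,0,0],0]

```text
t: 20.1
position: [0.5818, 0.0451, 0.0347]
tcp_rot: [0.001, 0.765, 0.644, -0.001]
wrist_force: [-3.1, -13.5, 2.1]
width: -0.0001
grip_force: 7.0
```

servo_tool:
  series:
    - [[0,0,0],0]
    - [[-0.1,0,0],0]
    - [[-0.1,0,0],0]
    - [[-0.1,0,0],0]
    - [[-0.1,0,0],0]
    - [[-0.1,0,0],0]
    - [[-0.1,0,0],0]
    - [[-0.5,0,0],0]
    - [[-2,0,0],0]
    - [[-3,0,0],0]
    - [[-3,0,-2],0]
    - [[0,0,-4],0]
    - [[0,0,-4],0]
    - [[-3,0,0],0]
    - [[-4,0,0],0]
    - [[-4,0,0],0]
    - [[0,0,0],0]

```text
t: 22.22
position: [0.5473, -0.1545, 0.1348]
tcp_rot: [0.0, 0.766, 0.643, -0.0]
wrist_force: [-0.5, 0.1, 0.7]
width: 0.0001
grip_force: 0.0
```

Run:
```python
from h import *
np.set_printoptions(precision=4,suppress=True)
s=state();print(s["t"],s["position"],s["wrist_force"])
im=read_camera("scene");a=cv2.resize(im[170:340,240:490],None,fx=2,fy=2,interpolation=3)
it=read_camera("top");b=cv2.resize(it[160:300,190:400],(500,333),interpolation=3)[:250]
cv2.imwrite("pics/s4.png",np.vstack([a,b]))
for c in("scene","top"):
  for r in pinpoint(c,"carrier_post")[:2]: print(c,r["at"],round(r["score"],2),onz(c,r["at"],.03))
```

```text
22.225 [ 0.5473 -0.1545  0.1348] [-0.4757  0.0806  0.6999]
scene [256.1, 199.3] 0.92 [ 0.269  -0.2639  0.03  ]
scene [352.6, 287.5] 0.64 [0.5847 0.0503 0.03  ]
top [404.0, 329.8] 0.86 [ 0.2755 -0.2636  0.03  ]
top [288.5, 222.1] 0.72 [0.585  0.0598 0.03  ]
```

View pics/s4.png

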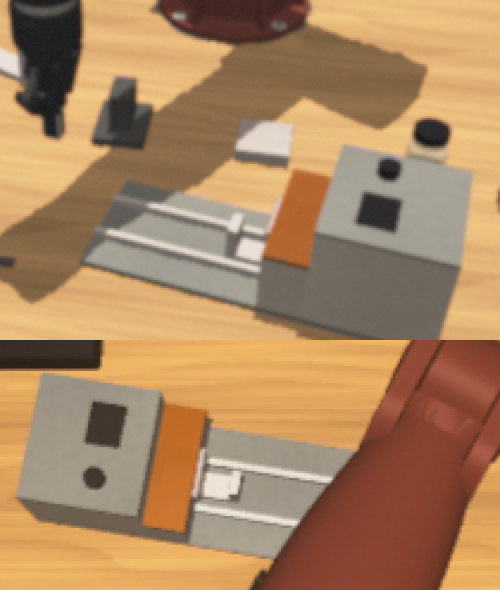

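The post (scene crop (235,228), top crop (225,485)) stands just outside the shut flap. It is about 43 mm in front of it, which fits the carrier being home.

```bash
python3 -c "
from bench import *
print(sign_off())"
```

```text
the job is handed in; nothing more can be done
None
```

The smaller ring carrier was set in the channel, pushed through the flap and pressed on the stop with about 11 N (13.8 N at the wrist, less about 2.5 N of friction), then released; the last pictures show the flap shut and the carrier home, and the job was handed in at about 22 s.

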